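# Open the swing-arm checking gauge and seat the link

## Task

Load the checking gauge for a measurement: first push its counterweighted arm up past the balance point so that it stays up by itself, then slide the aluminium link that lies on the gauge's base plate back against the long fence and along it until it also meets the end stop, and leave it there. Only push, with the fingertips or the outside of the fingers: do not grip the arm or the link, do not lift the link, do not fling the arm, keep off the dial indicator, and leave everything else on the desk and plate where it is.

Things in the scene. Friction and masses are not known exactly. Their poses are not given: they have to be found in the camera images.
- gauge: the checking gauge, fixed on the desk: a ground steel base plate with fence, end stop and hinged arm. Origin at desk height under the seated link's centre; x points from the operator's side back to the hinge, y along the fence away from the end stop. In this frame, mm: plate top at z 30, plate x -45..240, y -160..200. A rest pillar, radius 9, stands under the arm at x 78, y 0.
- fence (a point): point on the front face of the fence, at its top edge (gauge x 23, y 50, z 46 mm); axes as the gauge's. The fence is a dark straight bar rising 16 mm above the plate, its flat front face looking to the gauge's -x, from gauge y -90 to 190 mm. The link lies before it and its long side belongs against it.
- stop (a point): centre of the end stop's face (gauge x -4, y -55, z 43 mm), a brass button of diameter 14 mm looking to the gauge's +y, on a dark block 30 x 18 mm whose top is 20 mm above the plate. The link's round end belongs against it.
- hinge (a point): middle of the arm's hinge axis, parallel to the gauge's y (gauge x 140, y 0, z 105 mm), between two grey clevis plates (|y| up to 25, top z 122 mm), with a black damper on the +y side out to y 41 mm. Above it, on a rod of the arm (bar 20 wide, 24 mm high), sits the dark steel counterweight (diameter 50, length 50 mm), which swings down behind the hinge as the arm rises.
- gauge_arm (a joint): arm angle, rad: 0 = down, level, front end towards gauge -x; grows as the front end rises, up to 1.5 (nearly upright, counterweight on its rubber buffer). Let go below the balance point, which lies between 0.6 and 0.9, it falls to 0; let go 0.1 or more beyond it, it swings on to 1.5 by itself, slowed by a damper, and stays. Raising the crossbar takes 2 to 4 N along its arc, then less.
- bar_mid (a point): middle of the red crossbar, the handle at the front end of the aluminium arm: a freely turning roller, diameter 18, length 114 mm, parallel to the gauge's y, in a yoke (cheeks at its ends, cross-piece 25 mm behind it), 230 mm from the hinge axis; free below and in front. Arm down: gauge x -90, y 0, z 105 mm. It circles about the hinge axis, up and to the back, as the arm rises.
- dial: the dial indicator clamped in the arm and moving with it; keep off. Origin on the hinge axis, axes the arm's (the gauge's when the arm is down). In this frame, mm: the round dial, diameter 57, spans x -150..-128, centred at z 48; its stem and stylus go down through the arm at x -140 to a red tip at z -50. Arm down, the tip hangs at gauge x 0, y 0, 3 lower than the link's top.
- link_mid (a point): centre (14 mm above its underside) of the link, a bright aluminium part, about 0.35 kg, loose and flat on the plate before the fence, on the +y side of the arm, roughly parallel to the fence. In mm: 110 long (its y), 46 wide (its x), 28 high; a rectangular body with a flat end at y +55 and, towards the end stop, a round boss of radius 23 centred at y -32, with a 22 bore, reaching y -55.
- seat (a point): fixed point on the gauge, 44 mm above the desk: where the centre of the link is when it is against the fence and the end stop; axes as the gauge's, and the seated link's axes agree with them.
- setting_master: a loose stepped brass cylinder, diameter 34, 34 high, standing on the plate beyond the end stop (mm); leave alone. Origin at the centre of its underside.
- bored_block: a loose dark steel block 130 x 48 x 36 with two holes, on the desk (mm); leave alone. Origin at the centre of its underside.
- try_square: a loose engineer's square lying on the desk: stock 18 x 110 x 16, blade reaching 159 to its +x (mm); leave alone. Origin under the middle of the stock.
- brush: a loose hand brush lying on the desk; leave alone. Origin under its middle.
- pen_pot: a loose blue cup, diameter 76, 95 high, on the desk (mm); leave alone. Origin at the centre of its underside.
- oil_jar: a loose amber jar with a black cap, diameter 60, 85 high, on the desk (mm); leave alone. Origin at the centre of its underside.
- caliper: a loose steel caliper 190 long, 12 high, lying on the desk (mm); leave alone. Origin under the middle of its beam.
There are look-alikes about, which are no part of the job. Of the things like the part that bears link_mid, leave any that is brown, red or turquoise; of the rest the smaller one is meant.

How it is judged:
On the way, in this order (a step that is already met when the one before it is completed fails the run):
1. the arm is up and stays up (value of joint gauge_arm above 1.35 rad), for 0.3 s.
2. the link is against the fence and the end stop (x of link_mid in the frame of seat above -0.004 m and y of link_mid in the frame of seat below 0.004 m and angle between the y axis of link_mid and the y axis of gauge, either way round below 0.06 rad), for 0.2 s.
At the end, for the whole second after the job is handed in: The arm stands up by itself (above 1.35 rad, at rest); the link lies flat on the plate, within 4 mm of touching the fence and within 4 mm of touching the end stop, and parallel to the fence within 0.06 rad (all of step 2 and value of joint gauge_arm above 1.35 rad and velocity of joint gauge_arm below 0.05 rad/s and x of link_mid in the frame of seat below 0.004 m and y of link_mid in the frame of seat above -0.004 m and distance between link_mid and seat below 0.007 m and angle between link_mid's own z axis and vertical below 0.05 rad).
It fails at once if the link is pushed (8 mm) while the arm is not up (distance of link_mid from where it was at the start of the episode above 0.008 m and value of joint gauge_arm below 1 rad).
It fails at once if the link is lifted (6 mm), tipped, or gripped between the fingers (z of link_mid in the frame of seat above 0.006 m or angle between link_mid's own z axis and vertical above 0.15 rad or ((x of the grasp point in the frame of link_mid between -0.021 and 0.021 m and y of the grasp point in the frame of link_mid between -0.053 and 0.053 m and z of the grasp point in the frame of link_mid between -0.016 and 0.022 m) and contact force between the fingers and link above 1 N)).
It fails at once if the arm is gripped between the fingers, or flung up (over 3 rad/s) ((x of the grasp point in the frame of bar_mid between -0.01 and 0.01 m and y of the grasp point in the frame of bar_mid between -0.063 and 0.063 m and z of the grasp point in the frame of bar_mid between -0.01 and 0.022 m) or (x of the grasp point in the frame of bar_mid between 0.01 and 0.21 m and y of the grasp point in the frame of bar_mid between -0.01 and 0.01 m and z of the grasp point in the frame of bar_mid between -0.012 and 0.024 m) or velocity of joint gauge_arm above 3 rad/s).
It fails at once if the robot pushes on the dial indicator (contact force between any of the fingers, the arm and dial above 1 N).
It fails at once if another thing on the desk or plate is disturbed (20 mm) (distance of any of setting_master, bored_block, try_square, brush, pen_pot, oil_jar, caliper from where it was at the start of the episode above 0.02 m).
It also fails if it takes over 70 s, if anything falls off the work surface, if the arm or the gripper's body presses on something with over 40 N, if the wrist force passes 120 N, or if a joint passes its speed limit or range.

## Robot

A 6-joint arm with a two-finger parallel gripper is mounted at the origin on the work surface. World frame = base frame: x ahead of the robot, y to its left, z up, the work surface at z = 0. Lengths are in m, angles in rad, forces in N, time in s.
With the tool pointing down it reaches from about 0.35 to 0.975 m from the base axis. Payload 4.9 kg.
Tool frame: the origin (TCP) lies midway between the tips of the shut fingers; the grasp point (between the pads) lies env.grip_point_offset behind it (env.grip_point_offset is the distance from the TCP to the grasp point, in m); z points along the fingers, y is the direction in which the jaws open and shut (so a half turn about z gives the same grasp; the last joint's range is limited). The gripper opens to 85 mm and grips with 20 to 120 N. Pads are 22 mm wide; open, the fingers measure 114 mm over their backs; the gripper's body (76 mm by 85 mm) begins 54 mm behind the grasp point. The pads swing forward as they close: fully open they stand 13 mm farther back than shut.
Start: joints at [1.105, 0.053, 1.613, -0, 1.476, -0.119], TCP at [0.212, 0.588, 0.231] pointing down, gripper open.
Joint ranges: [-3.01, 3.01], [-1.01, 2.22], [0.06, 2.58], [-1.02, 4.17], [0.09, 2.62], [-3.14, 3.14]. Speed limits (rad/s): [2.57, 2.57, 3.14, 3.14, 3.14, 3.14].

## Interface

Orientations are given as a rotation vector (axis times angle).
In Python, from station import env gives the robot as it stands. Calls block until the motion is done:
- env.reach(position, orientation): joint-space move of the TCP to a pose.
- env.move_straight(position, vel=0.15, attitude=None): straight line of the TCP; attitude=None keeps the orientation; vel is the mean speed in m/s.
- env.set_joints(angles): joint-space move.
- env.gripper_to(opening, f_grip=None): finger opening in m; f_grip is the grip in N (None keeps the last); returns when the fingers have stopped.
- env.hold(seconds).
- env.ik(position, orientation): joint angles nearest the present ones, or None.
- env.state(): the state.
- env.camera(name): name is "scene" or "top" or "wrist"; returns (picture, depth): 480x640x3 uint8, red, green, blue; 480x640 float32, m along the optical axis (not along the pixel's ray), 0 where there is no reading.
- env.camera_params(name): a dict with "fov_y" (degrees; the focal length in pixels is half the picture's height over the tangent of half this angle, whatever the lens; pixels are square), "cx", "cy" (the principal point, pixels), "distortion" ([k1, k2, p1, p2, k3] as OpenCV has them; the pictures are not rectified), "xyz" and "orientation" of the camera in the world. Camera axes: x right, y up, looking along -z (the intrinsics and any distortion apply to the point x, -y, -z); pixel columns grow to the right and rows downward; lengths in m; the calibration is good to about 2 mm. A picture is of the moment at which its call begins: read the wrist's pose just before it. camera_params takes no time and is no camera call; for the wrist camera it gives the pose at the moment of the call.
A pose or a line that the arm cannot do raises env.MotionError and nothing moves.
- env.sign_off(): hands the job in, once; it reports no verdict.
The state is a dict: "time": time; "joints": joint angles; "qvel": joint speeds; "joint_efforts": joint torques, N m; "position": TCP position; "ee_rot": TCP orientation; "force": force on the tool from outside, world axes, zero at the start; "torque": the same for the moment, N m; "opening": finger opening in m.
Only numpy, scipy, OpenCV 4.12 (cv2) and the standard library are available. Lean on these libraries where they do the work, as an engineer would, in place of code of your own. Each camera call takes 0.05 s, during which the arm holds its last target. There are 200 camera calls.

## Working session

There is one attempt and no reset: what is moved stays moved. The work goes in short steps, each a Python script; the robot and the scene stay as the last script left them, time stands still between calls to the robot, and variables do not carry over. Pictures are saved under pics/ and viewed, about 8 in all and at most 12, crops included, and the job is handed in when it is done.

```bash
ls; mkdir -p pics; cat > h.py <<'E'
import numpy as np, cv2
from scipy.spatial.transform import Rotation as R
from station import env
def K(p):
    f=240/np.tan(np.radians(p["fov_y"])/2); return np.array([[f,0,p["cx"]],[0,f,p["cy"]],[0,0,1]])
def rot(o):
    o=np.array(o); return R.from_rotvec(o).as_matrix() if o.shape==(3,) else o
def snap(n,tag):
    p=env.camera_params(n); im,d=env.camera(n); cv2.imwrite(f"pics/{tag}.png",im[:,:,::-1]); np.savez(f"pics/{tag}.npz",im=im,d=d,p=np.array(p,dtype=object)); return im,d,p
def load(tag):
    z=np.load(f"pics/{tag}.npz",allow_pickle=True); return z["im"],z["d"],z["p"].item()
def ray(p,uv):
    q=cv2.undistortPoints(np.array(uv,float).reshape(-1,1,2),K(p),np.array(p["distortion"],float)).reshape(-1,2)
    return np.c_[q[:,0],-q[:,1],-np.ones(len(q))]@rot(p["orientation"]).T
def atz(p,uv,z):
    r=ray(p,uv); o=np.array(p["xyz"]); return o+r*((z-o[2])/r[:,2])[:,None]
def atd(p,uv,d):
    uv=np.array(uv).reshape(-1,2); r=ray(p,uv); return np.array(p["xyz"])+r*d[uv[:,1].astype(int),uv[:,0].astype(int)][:,None]
def proj(p,X):
    c=(np.atleast_2d(X)-np.array(p["xyz"]))@rot(p["orientation"]); c=c*[1,-1,-1]
    return cv2.projectPoints(c,np.zeros(3),np.zeros(3),K(p),np.array(p["distortion"],float))[0].reshape(-1,2)
E
python3 - <<'E'
from h import *
for n in("scene","top"):
    im,d,p=snap(n,n); print(n,p)
s=env.state(); print(s, env.grip_point_offset)
E
```

```text
pics
scene {'fov_y': 49.264157951420465, 'cx': 316.64066322784225, 'cy': 250.93868054526982, 'distortion': array([-0.13750882,  0.        ,  0.        ,  0.        ,  0.        ]), 'xyz': array([ 1.15658567, -0.58805395,  1.13418615]), 'orientation': array([0.60049086, 0.25375961, 0.78114594])}
top {'fov_y': 48.51624899335995, 'cx': 312.02658888672414, 'cy': 237.48416028313963, 'distortion': array([0.04349493, 0.        , 0.        , 0.        , 0.        ]), 'xyz': array([ 0.46024994, -0.03509006,  1.51456717]), 'orientation': array([ 0.06840434, -0.07330222, -1.56919147])}
{'time': 0.1, 'joints': array([ 1.10500660e+00,  5.33212601e-02,  1.61418153e+00, -1.10102425e-05,
        1.47596780e+00, -1.18998250e-01]), 'qvel': array([ 0.00046027, -0.00067369, -0.00255011,  0.00012903,  0.0002543 ,
        0.0018813 ]), 'joint_efforts': array([ 2.60473371e-04, -3.94903457e+01, -3.71364641e+01, -1.50768774e-04,
        3.84004015e-03, -3.04461446e-05]), 'position': array([0.21217185, 0.58728292, 0.23015225]), 'ee_rot': array([-5.41919749e-01, -3.09395935e+00,  2.82913542e-03]), 'force': array([-1.07483718,  0.25072625,  0.50074719]), 'torque': array([ 0.05431922, -0.01127444, -0.02305491]), 'opening': 0.08563994950892957} 0.0187
```

View pics/top.png

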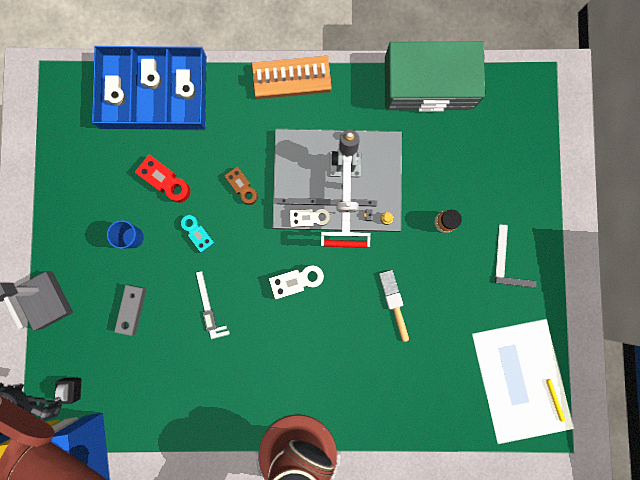

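View pics/scene.png

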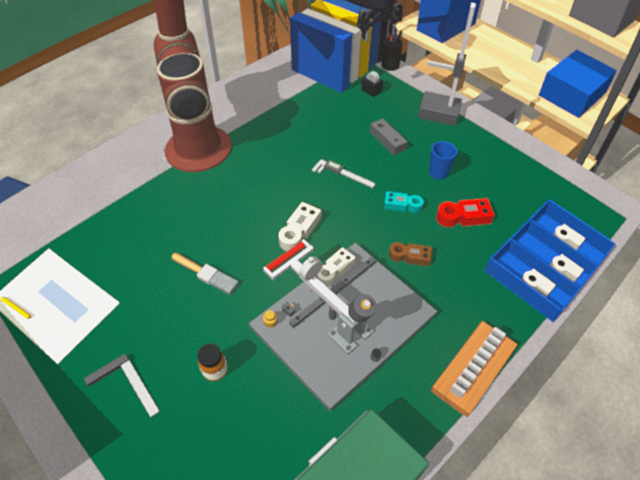

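Top view: candidates like the link are red (163,178), brown (240,186), turquoise (197,232), a large white one on the desk (297,282), and a smaller white one on the plate before the fence (308,217). The last one is the link, because it is the smaller of the uncoloured two and lies on the plate. The crossbar is at (345,241) and the setting master at (387,218). Confirming in an enlarged crop.

```bash
python3 - <<'E'
from h import *
im,d,p=load("top")
c=im[115:260,260:410,::-1]; cv2.imwrite("pics/c1.png",cv2.resize(c,None,fx=5,fy=4.0*1.25*0.82,interpolation=cv2.INTER_CUBIC) if 0 else cv2.resize(c,None,fx=4,fy=4,interpolation=cv2.INTER_CUBIC))
E
```

```text
(no output)
```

View pics/c1.png

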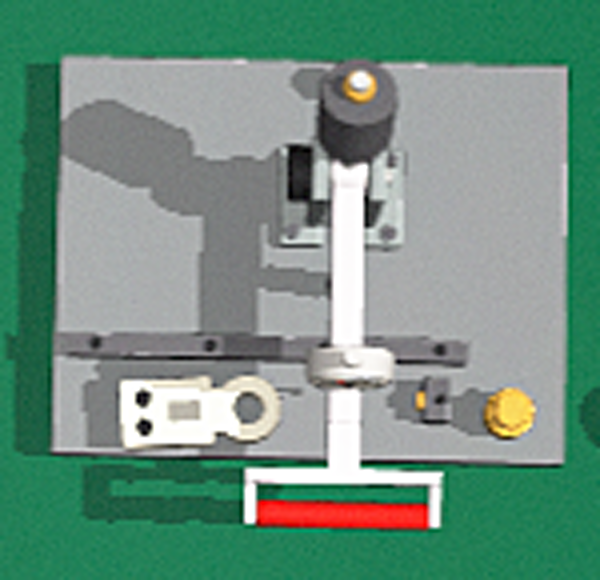

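The crop confirms the link: its flat end is at the left (120,412) and its bore at (250,405), with the fence behind it at y≈350. The stop button is at (421,400). The plate corners are (62,57), (568,67), (563,464) and (52,452).

```bash
python3 - <<'E'
from h import *
im,d,p=load("top")
f=lambda a:(np.array(a,float)+.5)/4-.5+[260,115]
W=atz(p,f([(62,57),(568,67),(563,464),(52,452)]),.03)[:,:2]
G=np.array([(240,200),(240,-160),(-45,-160),(-45,200)])/1e3
def kab(G,W):
    a=G-G.mean(0);b=W-W.mean(0)
    th=np.arctan2((a[:,0]*b[:,1]-a[:,1]*b[:,0]).sum(),(a*b).sum()); M=np.array([[np.cos(th),-np.sin(th)],[np.sin(th),np.cos(th)]])
    return th,M,W.mean(0)-M@G.mean(0)
th,M,t=kab(G,W)
print(W, th,t); print("res mm",(W-(G@M.T+t))*1e3)
g=lambda uv,z:np.round((atz(p,f(uv),z)[:,:2]-t)@M*1e3,1)
print("bar ends",g([(257,513),(430,515)],.105), "link bore, flat top corners",g([(250,405),(119,378),(123,446)],.058),"boss right",g([(281,405)],.058))
print("fence front top",g([(60,354),(460,364)],.046),"button top",g([(425,400)],.045),"master",g([(510,413)],.064))
uv=[(250,405)]; print("hinge etc depth",atd(p,f([(180,412),(345,515),(345,440),(320,300)]),d))
np.savez("g.npz",th=th,t=t)
E
```

```text
[[ 0.90475989  0.06537839]
 [ 0.89764118 -0.29436801]
 [ 0.61399033 -0.2870971 ]
 [ 0.62223592  0.07071895]] -0.0217402167190553 [ 0.6617451  -0.12921771]
res mm [[-1.27619427 -0.13939658]
 [-0.56905018  0.02913455]
 [ 0.71275538  1.10457213]
 [ 1.13248907 -0.9943101 ]]
bar ends [[-89.6  56.4]
 [-88.3 -58.4]] link bore, flat top corners [[-11.2  61.6]
 [  5.5 152.3]
 [-41.6 148.3]] boss right [[-10.8  40.2]]
fence front top [[ 23.1 194.2]
 [ 22.3 -84.1]] button top [[ -3.3 -60.3]] master [[ -13.6 -116.7]]
hinge etc depth [[ 0.64686392 -0.01921434  0.05868889]
 [ 0.57156321 -0.12886673  0.11206076]
 [ 0.62115973 -0.1289929   0.1141855 ]
 [ 0.72958223 -0.11733835  0.03321375]]
```

```bash
cat >> h.py <<'E'
try:
    z=np.load("g.npz"); th=float(z["th"]); t=z["t"]
    Rg=R.from_euler("z",th)
except Exception: pass
def g2w(x): return Rg.apply(x)+[t[0],t[1],0]
def att(phi,s=1,yaw=0):
    "tool z pitched phi below gauge x; jaw along gauge y (turned by yaw about vertical)"
    zz=np.array([np.cos(phi),0,-np.sin(phi)]); yy=np.array([0,s,0.]); 
    return (Rg*R.from_euler("z",yaw)*R.from_matrix(np.c_[np.cross(yy,zz),yy,zz])).as_rotvec()
def up(a,phi,h,s):
    bar=np.array([.14-.23*np.cos(a),0,.105+.23*np.sin(a)])
    n=np.array([np.sin(phi),0,np.cos(phi)]); d=np.array([np.cos(phi),0,-np.sin(phi)])
    return g2w(bar-n*h+d*s)
PHI=lambda a:.45+.6*a
E
python3 - <<'E'
from h import *
for s in(1,-1):
    print("pre",env.ik(up(0,.45,.032,-.1),att(.45,s)))
    for a in(0,.3,.6,.9,1.2): print(a,up(a,PHI(a),.02,.01).round(3),np.round(env.ik(up(a,PHI(a),.02,.01),att(PHI(a),s)) if env.ik(up(a,PHI(a),.02,.01),att(PHI(a),s)) is not None else [9],2))
    print("down",env.ik(g2w([-.08,.08,.1]),att(np.pi/2,s)))
E
```

```text
pre None
0 [ 0.572 -0.127  0.083] [-0.58 -0.2   2.44  1.83  0.52  2.58]
0.3 [ 0.578 -0.127  0.151] [-0.53 -0.4   2.35  0.95  0.51 -2.77]
0.6 [ 0.604 -0.128  0.214] [-0.47 -0.37  2.15  0.47  0.71 -2.27]
0.9 [ 0.648 -0.129  0.266] [-0.39 -0.22  1.89  0.25  0.94 -2.04]
1.2 [ 0.704 -0.13   0.302] [-0.33 -0.01  1.6   0.13  1.18 -1.91]
down [-0.20830718  0.07600976  1.81655997  0.          1.24902293 -1.75736329]
pre None
0 [ 0.572 -0.127  0.083] [-0.58 -0.2   2.44  1.83  0.52 -0.56]
0.3 [ 0.578 -0.127  0.151] [-0.53 -0.4   2.35  0.95  0.51  0.37]
0.6 [ 0.604 -0.128  0.214] [-0.47 -0.37  2.15  0.47  0.71  0.87]
0.9 [ 0.648 -0.129  0.266] [-0.39 -0.22  1.89  0.25  0.94  1.1 ]
1.2 [ 0.704 -0.13   0.302] [-0.33 -0.01  1.6   0.13  1.18  1.23]
down [-2.08307175e-01  7.60097604e-02  1.81655997e+00 -4.44089210e-16
  1.24902293e+00  1.38422937e+00]
```

```bash
sed -i 's/^PHI=.*/PHI=lambda a:.8+.3*a/' h.py
python3 - <<'E'
from h import *
s=-1
f=lambda q: None if q is None else np.round(q,2)
for b in(-.06,-.1,-.15): print("pre",up(0,.8,.035,b),f(env.ik(up(0,.8,.035,b),att(.8,s))))
for a in(-.05,0,.3,.6,.9,1.2): print(a,up(a,PHI(a),.02,.012).round(3),f(env.ik(up(a,PHI(a),.02,.012),att(PHI(a),s))))
E
```

```text
pre [ 0.50487231 -0.12580673  0.12365663] [-0.6  -0.57  2.44  0.64  0.69  0.61]
pre [ 0.47701063 -0.12520091  0.15235087] [-0.65 -0.73  2.48  0.59  0.82  0.66]
pre [ 0.44218353 -0.12444364  0.18821868] [-0.73 -0.94  2.52  0.56  1.    0.7 ]
-0.05 [ 0.566 -0.127  0.071] [-0.51 -0.24  2.33  0.83  0.47  0.44]
0 [ 0.566 -0.127  0.082] [-0.51 -0.27  2.32  0.75  0.5   0.52]
0.3 [ 0.574 -0.127  0.151] [-0.48 -0.35  2.22  0.45  0.69  0.85]
0.6 [ 0.602 -0.128  0.214] [-0.43 -0.3   2.05  0.3   0.87  1.03]
0.9 [ 0.647 -0.129  0.265] [-0.38 -0.18  1.84  0.2   1.02  1.15]
1.2 [ 0.705 -0.13   0.3  ] [-0.33 -0.01  1.6   0.13  1.16  1.23]
```

```bash
python3 - <<'E'
from h import *
env.gripper_to(0.0,20)
env.reach(up(0,.8,.035,-.1),att(.8,-1))
env.move_straight(up(0,.8,.035,.012),vel=.1)
s=env.state(); print(s["time"],s["position"],s["force"],s["opening"])
snap("wrist","w1"); snap("scene","s2")
a=cv2.imread("pics/s2.png")[200:320,220:380]; cv2.imwrite("pics/s2c.png",cv2.resize(a,None,fx=4,fy=4,interpolation=cv2.INTER_CUBIC))
E
```

```text
4.8167 [ 0.55511183 -0.1269765   0.07241944] [-0.53029306  0.69949319  0.88098067] -3.3827757732556035e-05
```

View pics/s2c.png

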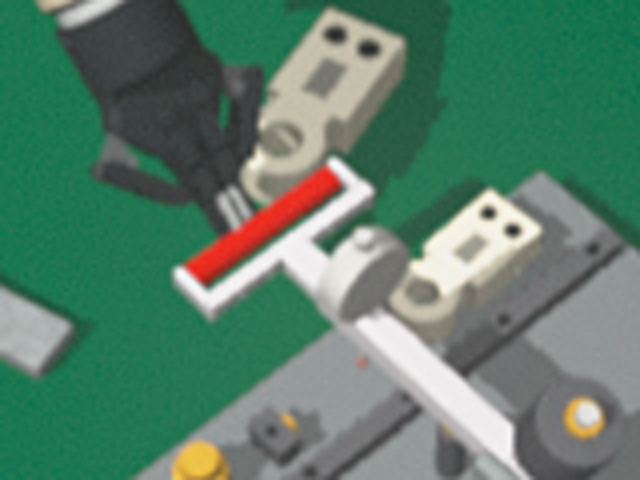

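The shut fingertips (235,210 in the crop) are just under the middle of the red bar with no contact force, so I'm raising it along the arc.

```bash
python3 - <<'E'
from h import *
for a in(0,.1,.25,.4,.55,.7,.85,1.0,1.1):
    env.move_straight(up(a,PHI(a),.02,.012),vel=.1,attitude=att(PHI(a),-1))
    s=env.state(); print(a,round(s["time"],2),s["force"].round(1),np.abs(s["qvel"]).max().round(2),flush=True)
env.hold(1)
s=env.state(); print(s["time"],s["force"].round(1))
snap("scene","s3")
im=cv2.imread("pics/s3.png")[130:370,200:440]; cv2.imwrite("pics/s3c.png",cv2.resize(im,None,fx=2,fy=2))
E
```

```text
0 5.22 [-2.4 -1.2 -2.5] 0.02
0.1 5.6 [-2.1  0.2 -2.2] 0.01
0.25 6.1 [-1.5 -1.2 -1.5] 0.02
0.4 6.59 [-0.4 -1.1 -0.2] 0.02
0.55 7.08 [-0.6 -0.5 -0. ] 0.03
0.7 7.58 [-0.4  0.2 -0. ] 0.02
0.85 8.07 [-0.   0.2  0.6] 0.02
1.0 8.56 [ 0.6  0.6 -0.7] 0.02
1.1 8.93 [-0.6  0.6  0.4] 0.02
9.9333 [-0.5 -1.   0.2]
```

View pics/s3c.png

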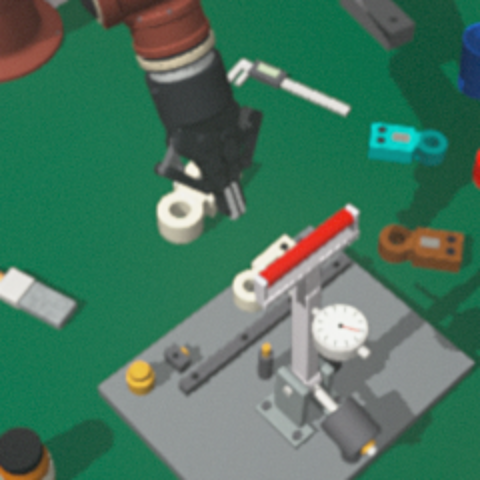

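The arm stands upright at about (300,320) in the crop, with the counterweight down behind and the fingers clear. Next I back off, re-measure the link from above and push it to the fence.

```bash
python3 - <<'E'
from h import *
p0=env.state()["position"]
env.move_straight(p0+[-.12,0,.03],vel=.25)
env.reach(g2w([-.085,.105,.12]),att(np.pi/2,-1))
s=env.state(); print(s["time"],s["position"],s["force"].round(1))
im,d,p=snap("top","t2")
c=im[180:255,255:375,::-1]; cv2.imwrite("pics/t2c.png",cv2.resize(c,None,fx=6,fy=6,interpolation=cv2.INTER_CUBIC))
E
```

```text
11.5333 [ 0.58002356 -0.02270229  0.12076915] [ 0.1 -0.8  0.3]
```

View pics/t2c.png

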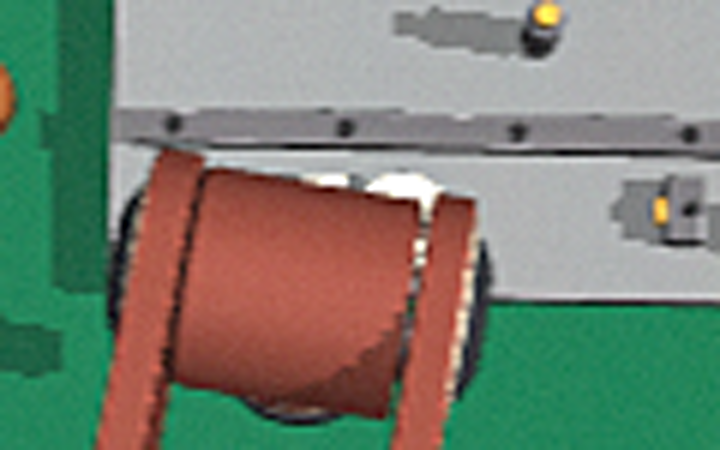

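The robot's wrist hides most of the link here. The white at (400,185) shows it hasn't moved, and the fence edge (y≈150) and button (661,210) are where the fit puts them. I'm pushing to the fence with force steps.

```bash
python3 - <<'E'
from h import *
X=-.085;Y=.103;Z=.041
env.move_straight(g2w([X,Y,Z]),vel=.1)
f0=env.state()["force"]
env.move_straight(g2w([-.060,Y,Z]),vel=.08)
for x in list(np.arange(-.056,-.037,.003))+list(np.arange(-.037,-.026,.001)):
    env.move_straight(g2w([x,Y,Z]),vel=.04)
    s=env.state(); f=Rg.inv().apply(s["force"]-f0); print(round(x*1e3),round(s["time"],2),f.round(1),((s["position"]-g2w([x,Y,Z]))*1e3).round(1))
    if f[0]<-9: break
E
```

```text
-56 13.24 [ 1.7 -0.2 -0.1] [-0.1  0.  -0. ]
-53 13.49 [0.6 0.4 1. ] [ 0.1 -0.   0.1]
-50 13.74 [ 1.4  1.3 -0.8] [-0.   0.  -0.2]
-47 13.99 [ 0.7  0.9 -0.8] [ 0.1  0.  -0.2]
-44 14.24 [ 1.5  1.3 -1.6] [ 0.3 -0.  -0.1]
-41 14.49 [ 0.4  0.5 -1. ] [ 0.4 -0.1  0.1]
-38 14.74 [1.5 0.3 0. ] [ 0.5 -0.   0.1]
-37 14.99 [-0.9  0.6  0.8] [ 0.  -0.   0.1]
-36 15.24 [-0.7  1.   2.3] [0.  0.  0.1]
-35 15.49 [-1.   0.9  2. ] [ 0.2 -0.   0.1]
-34 15.74 [-3.6  0.2  3.7] [-0.7 -0.   0. ]
-33 15.99 [-8.1 -0.5  6.7] [-1.6 -0.1  0.1]
-32 16.24 [-11.9  -1.1   9.2] [-2.7 -0.   0. ]
```

```bash
python3 - <<'E'
from h import *
env.move_straight(g2w([-.05,.103,.041]),vel=.1)
env.move_straight(g2w([-.07,.15,.13]),vel=.2)
for yw in(np.pi/2,-np.pi/2):
    q=env.ik(g2w([-.004,.195,.13]),att(np.pi/2,-1,yw)); print(yw,q)
q0=env.state()["joints"]
yw=min((np.pi/2,-np.pi/2),key=lambda y:abs(env.ik(g2w([-.004,.195,.13]),att(np.pi/2,-1,y))-q0).max())
env.reach(g2w([-.004,.195,.13]),att(np.pi/2,-1,yw)); print(yw)
env.move_straight(g2w([-.004,.195,.041]),vel=.12)
s=env.state();f0=s["force"];print(s["time"])
for y in list(np.arange(.190,.074,-.010))+list(np.arange(.074,.052,-.001)):
    w=g2w([-.004,y,.041]); env.move_straight(w,vel=.05)
    s=env.state(); f=Rg.inv().apply(s["force"]-f0); print(round(y*1e3),round(s["time"],2),f.round(1),((s["position"]-w)*1e3).round(1))
    if f[1]>8: break
E
```

```text
1.5707963267948966 [-0.01266243  0.22266322  1.59946759  0.          1.31946185  0.00907779]
-1.5707963267948966 [-1.26624286e-02  2.22663216e-01  1.59946759e+00 -4.44089210e-16
  1.31946185e+00 -3.13251487e+00]
1.5707963267948966
19.475
190 19.73 [-0.6  0.2  1.1] [ 0.7 -0.4  1.1]
180 20.07 [-0.4  1.3 -0.2] [-0.  -0.4  0. ]
170 20.43 [-0.3  0.9  0.1] [-0.  -0.4 -0.1]
160 20.77 [-0.6  1.  -0.4] [ 0.  -0.4  0. ]
150 21.12 [-0.3 -0.3  1.1] [ 0.  -0.6  0. ]
140 21.48 [0.1 0.9 0.7] [ 0.  -0.6 -0. ]
130 21.82 [-0.5 -0.1  0.1] [ 0.  -0.6 -0. ]
120 22.18 [-0.6 -0.3 -0.1] [ 0.  -0.6 -0. ]
110 22.52 [-0.3  0.1 -0.2] [ 0.  -0.6 -0. ]
100 22.88 [0.7 0.5 0.6] [ 0.  -0.6  0. ]
90 23.23 [0.6 0.3 0.8] [-0.  -0.6 -0. ]
80 23.57 [-0.1  0.9  0.2] [ 0.  -0.6  0. ]
74 23.84 [-0.5  1.6 -0.2] [ 0.  -0.5  0. ]
73 24.09 [-0.8 -0.1  1. ] [ 0.  -0.1  0. ]
72 24.34 [ 0.1  1.7 -0.4] [0.  0.2 0. ]
71 24.59 [0.  2.8 1.1] [-0.   0.1 -0. ]
70 24.84 [-1.2  2.6  0.3] [ 0.  -0.1  0. ]
69 25.09 [-0.2  1.2  0.5] [-0.  -0.2 -0. ]
68 25.34 [0.1 1.4 0.6] [-0.  -0.2 -0. ]
67 25.59 [0.5 1.4 0.5] [ 0.  -0.1  0. ]
66 25.84 [-0.2  3.1  1. ] [-0.   0.2  0. ]
65 26.09 [-0.3  6.4  1.2] [-0.   1.1  0. ]
64 26.34 [0.6 8.5 2.1] [-0.  2. -0.]
```

Contact came at y≈66, which is where the stop should be felt. I'm backing off and checking from above.

```bash
python3 - <<'E'
from h import *
env.move_straight(g2w([-.004,.09,.041]),vel=.1)
env.move_straight(g2w([-.06,.16,.16]),vel=.2)
env.move_straight(g2w([-.13,.24,.18]),vel=.25)
print(env.state()["time"])
im,d,p=snap("top","t3")
c=im[180:255,255:375,::-1]; cv2.imwrite("pics/t3c.png",cv2.resize(c,None,fx=6,fy=6,interpolation=cv2.INTER_CUBIC))
c=np.array([[.023,.055,.058],[.023,-.032,.058],[-.023,.055,.058],[-.023,-.032,.058],[0,-.032,.058],[0,-.055,.044]])
print(((proj(p,g2w(c))-[255,180]+.5)*6-.5).round(0))
E
```

```text
28.225
[[421. 144.]
 [610. 148.]
 [419. 243.]
 [609. 248.]
 [609. 198.]
 [656. 203.]]
```

View pics/t3c.png

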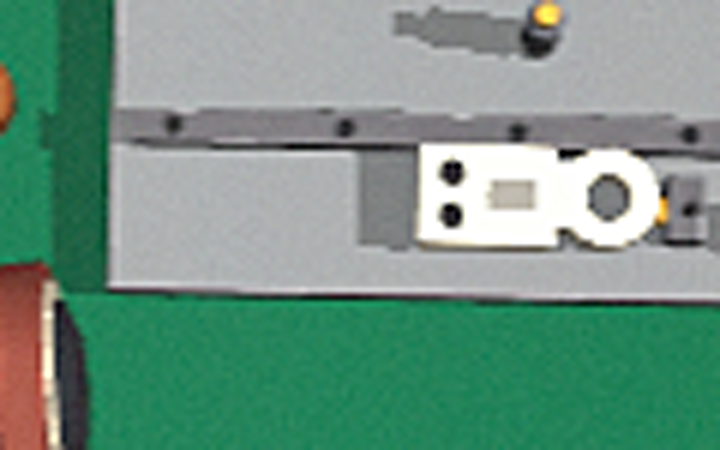

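The link's corners (420,145) and (419,243) and its bore (609,198) match the seated prediction within about 1 mm. The boss touches the button at (660,210). One numeric check of the arm, then I hand in.

```bash
python3 - <<'E'
from h import *
im,d,p=snap("top","t4")
ys,xs=np.nonzero((im[:,:,0]>150)&(im[:,:,1]<60)&(im[:,:,2]<60)); m=(xs>300)&(xs<400)&(ys>100)&(ys<260); uv=np.c_[xs,ys][m]
P=np.median(atd(p,uv,d),0); g=Rg.inv().apply(P-[t[0],t[1],0]); print(len(uv),g,"angle",np.arctan2(g[2]-.105,.14-g[0]))
env.sign_off()
E
```

```text
368 [0.12170492 0.0010441  0.34198174] angle 1.4937487864551418
the job is handed in; nothing more can be done
```

The gauge is loaded and the job is handed in: the arm stands up by itself and the link is seated against both the fence and the end stop. The simulator gave no verdict. I handed in at about 28 s of the 70 s allowed.

**What I did**
- **Arm:** I pushed the crossbar up along its arc with the shut fingertips. It went past balance, swung onto its buffer and stayed there.
- **Link:** I pushed it from the front until it met the fence, where the contact force reached about 12 N. I then pushed its flat end along the fence until it met the end stop, at about 8.5 N. It was never gripped or lifted.

**Last checks**
- **Arm angle:** it reads 1.49 rad from the camera depth on the red bar, against the 1.35 rad required.
- **Link position:** its corners and bore lie within about 1 mm of the predicted seat, it looks parallel to the fence, and the boss touches the brass button.
- **Contact points:** both pushes met resistance within about 1 mm of where I expected contact.
- **Disagreements:** in the first top view, the fence ends and the brass button read 4–6 mm off along the fence. I put that down to blurred edges, since the contact points agreed with the fit.
- **Not checked:** I did not measure the other objects on the desk and plate again after the pushes.

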